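Slide a stacked pair of mount plates out over a beam and hold it from tipping

ROBOT

A 7-joint arm with a two-finger parallel gripper is mounted at the origin on the work surface. World frame = base frame: x ahead of the robot, y to its left, z up, the work surface at z = 0. Lengths are in m, angles in rad, forces in N, time in s.
With the tool pointing down it reaches from about 0.4 to 0.75 m from the base axis. Payload 19.5 kg.
Tool frame: the origin (TCP) lies where the fingers leave the gripper's body, on its centre line; the fingertips stand 73 mm ahead of it and the grasp point (between the pads) lies 54 mm ahead of it; z points along the fingers, y is the line along which they close (so a half turn about z gives the same grasp; the last joint's range is limited). The gripper opens to 85 mm and grips with 20 to 120 N. Pads are 22 mm wide; open, the fingers measure 114 mm over their backs; the gripper's body (76 mm by 85 mm) begins 54 mm behind the grasp point. The pads swing forward as they close: fully open they stand 13 mm farther back than shut.
Start: joints at [-1.229, 0.707, -0.028, 1.485, 0.022, 0.951, -0.075], TCP at [0.215, 0.533, 0.304] pointing down, gripper open.
Joint ranges: [-2.71, 2.71], [-0.32, 2.16], [-1.57, 1.52], [0, 2.45], [-1.46, 4.6], [0, 2.02], [-2.83, 2.83]. Speed limits (rad/s): [1.89, 1.89, 2.57, 2.57, 3.01, 3.01, 3.01].

INTERFACE

Orientations are given as a unit quaternion [x, y, z, w].
In Python, from station import robot, imaging, hand_in gives the robot as it stands.
- The arm moves only by the tool carry_out, never from a script. Its argument "deltas" is a list of rows, each a list of 7 numbers: the turn, a rotation vector about the tool's x, y, z in rad, then the shift along the tool's x, y, z in m, then the opening, from 0 (shut) to 1 (fully open). In form: [[rx, ry, rz, tx, ty, tz, fingers], ...]. A call has 1 to 10 rows; each row shifts and turns the commanded pose from where the row before left it, along the tool's axes as they then stand; what a row does not reach is not made up. A row lasts 1/10 s, in which the tool goes at most 50 mm and 8.59 degrees, less where a joint would pass 70% of its speed; a pose out of reach is approached as far as the arm can. A call with a gripper value outside its range is refused whole. The fingers move at their own pace and stop on an object; "force" is the grip in N (left out, the last holds). Time passes only in rows, so rows that do not move let the fingers close. It gives the time, the measured TCP pose, the force, the opening and the grip force at its end, in the units of the state.
- robot.observe(): the state, without advancing time (a new reading comes with each control period).
- imaging.get_image(name): name is "scene" or "top"; returns a dict with "color" (384x512x3 uint8, red, green, blue), "camera_matrix" (3x3 intrinsics, pixels), "k1" (the pictures are not rectified: a ray, as slopes to the right and down, at radius r is drawn at 1 + k1 r^2 times it, then the intrinsics apply), "T" (4x4, takes a point from camera to world coordinates). Camera axes: x right, y down, z forward; pixel columns grow to the right and rows downward; lengths in m; the calibration is good to about 2 mm. A picture is of the moment at which its call begins. There is no depth.
- hand_in(): hands the job in; it is judged then, once.
Trained networks look in a picture, given as the dict that the camera call returned (one of the last four; its "shot" number tells which), for a name from the list of things; names that differ only in an ending like _2 or _b are one class to them, and where a whole thing is asked for, a point or a joint stands for the part that bears it (a point fixed in the world has none). Each returns a list of dicts, best first, with "score" (0 to 1); they miss things now and then, are a little off and sometimes report something else, mostly with a low value. They report only what shows in the picture. A call takes as long as a camera call. They do not tell look-alikes from the thing itself.
- imaging.recognise(query, picture): "bbox" ([left, top, right, bottom] in pixels, round what is visible of it).
- imaging.pinpoint(query, picture): "point" ([column, row] in pixels: a listed point, or the origin of a listed thing).
The state is a dict: "t": time; "qpos": joint angles; "joint_vel": joint speeds; "tau": joint torques, N m; "position": TCP position; "eef_rot": TCP orientation; "contact_force": force on the tool from outside, world axes, zero at the start; "moment": the same for the moment, N m; "gripper_width": opening from 0.0 (shut) to 1.0 (fully open); "grasp_force": force on a finger pad.
Only numpy, scipy, OpenCV 4.12 (cv2) and the standard library are available. Lean on these libraries where they do the work, as an engineer would, in place of code of your own. Each camera call takes 0.05 s, during which the arm holds its last target. There are 200 camera calls.

TASK

Set the loose aluminium plate squarely on top of its twin that lies on the steel beam block, same way round so that edges, holes and red lines match, and put it down gently. Then slide the two together straight out along the beam, over its end away from the robot, until the red lines stand right over that end's edge, so the four bolt holes hang clear for bolting from below. More than half then hangs out, so finish while still holding the pair with the gripper, flat on the beam and not tipping; never lift the lower plate off the beam, and leave the other things on the bench where they are.

Things in the scene. Friction and masses are not known exactly. Their poses are not given: they have to be found in the camera images.
- beam: Bench block, fixed: 220 mm cut-off of red-oxide wide-flange steel beam lying along its own x, 140 mm wide, 133 mm high, flat top flange 8.5 mm thick, bottom flange bolted down. Origin: centre of its underside. Its x points away from the robot (within 0.4 rad of world x); the end at x = +110 mm is the one to slide over. It may stand left or right of the bench's middle.
- beam_edge (a point): Middle of the top edge of the beam's outer end: at (110, 0, 133) mm in the beam's frame, axes as the beam's.
- base_plate: Lower plate, loose on the beam's top: aluminium, 240 (x) x 56 (y) x 10 mm, 0.29-0.45 kg, balanced at its middle. Origin: centre of underside. +x, with four 11 mm holes (x = 5, 95, y = +-16 mm), points outward; tail has a 30 mm slot at x = -85. Red line across at x = -30 mm. Starts 5 to 45 mm past the beam's outer end, up to 0.12 rad askew, 12 mm off its middle. Metal friction.
- base_mark (a point): Middle of the red line (3 mm wide, over the top and down both sides) on the lower plate: at (-30, 0, 10) mm in its frame, on its top face.
- cover_plate: The loose twin plate, lying flat on the bench at the start beside the beam: same size, holes, slot and red line as the lower plate, 0.29-0.45 kg, origin at the centre of its underside, +x towards its four bolt holes (within 0.9 rad of world x).
- cover_mark (a point): Middle of the red line on the twin plate: at (-30, 0, 10) mm in its frame, on its top face.
- bolt_bowl: Bystander: round steel bowl with four bolts, 120 mm across, 45 mm high; origin at the centre of its underside.
- wrench: Bystander: steel wrench lying along its x, 190 mm long, about 40 mm wide at most and 20 mm high; origin under its middle.
- hammer: Bystander: hammer with wooden handle, 260 mm long along its x, head at +x 90 mm wide, 26 mm high; origin under its middle.
- square: Bystander: engineer's square lying flat, stock 100 x 18 x 16 mm along its y with the origin under the middle of the stock, blade 150 mm towards +x.
- tape: Bystander: yellow tape measure, 72 x 40 x 66 mm; origin at the centre of its underside.
- spray_can: Bystander: blue spray can, upright, 65 mm across, 193 mm high; origin at the centre of its underside.
Not all that is in view belongs to the job. Leave any blue look-alike of the cover_plate alone. Leave any brown look-alike of the base_plate alone.

How it is judged:
On the way:
1. the loose plate lies squarely on the lower plate, the same way round, both flat on the beam (x of cover_mark in the frame of base_plate between -0.035 and -0.025 m and y of cover_mark in the frame of base_plate between -0.005 and 0.005 m and z of cover_plate in the frame of base_plate between 0.0075 and 0.0125 m and angle between the x axis of cover_plate and the x axis of base_plate, either way round below 0.04 rad and z of base_mark in the frame of beam_edge between 0.007 and 0.013 m and angle between base_plate's own z axis and vertical below 0.03 rad and angle between cover_plate's own z axis and vertical below 0.04 rad), for 0.3 s.
At the end, for the whole second after the job is handed in: Lower plate's red line over the beam's outer edge within 5 mm (25 mm sideways, 0.06 rad), plate resting flat on the beam (3 mm, 0.03 rad); twin on it the same way round, flush within 5 mm and 0.04 rad; both at rest, fingers on the pair with over 1 N, the beam still bearing it (all of step 1 and x of base_mark in the frame of beam_edge between -0.005 and 0.005 m and y of base_mark in the frame of beam_edge between -0.025 and 0.025 m and angle between the x axis of base_plate and the x axis of beam, either way round below 0.06 rad and contact force between base_plate and beam above 0.3 N and (contact force between the fingers and base_plate above 1 N or contact force between the fingers and cover_plate above 1 N) and linear speed of each of base_plate, cover_plate below 0.01 m/s); the arm keeps its last pose, push and grip.
It fails at once if the lower plate lifted more than 12 mm off the beam (z of base_mark in the frame of beam_edge above 0.022 m).
It fails at once if the lower plate tips over the end of the beam (0.2 rad) (angle between base_plate's own z axis and vertical above 0.2 rad).
It fails at once if the twin plate is dropped: it falls out of the fingers faster than 0.4 m/s (contact force between the fingers and cover_plate below 0.05 N and linear speed of cover_plate above 0.4 m/s).
It fails at once if a bystander (bowl, wrench, hammer, square, tape, can) is moved more than 25 mm (distance of any of bolt_bowl, wrench, hammer, square, tape, spray_can from where it was at the start of the episode above 0.025 m).
It also fails if it takes over 53 s, if anything falls off the work surface, if the arm or the gripper's body presses on something with over 40 N, if the wrist force passes 120 N, or if a joint passes its speed limit or range.

## Working session

There is one attempt and no reset: what is moved stays moved. The work goes in short steps, Python scripts to look and compute and a tool call to move; the robot and the scene stay as the last step left them, time stands still between calls to the robot, and variables do not carry over. Pictures are saved under pics/ and viewed, at most 10 in all, crops included, and the job is handed in when it is done.

Besides the shell and the picture viewer there is one more tool, called after "Call:" as name(argument=value, ...), one argument or row to a line, values as JSON. carry_out: Moves the arm, as the interface text tells. Its arguments: {"type":"object","properties":{"deltas":{"type":"array","items":{"type":"array","items":{"type":"number"}}},"force":{"type":"number"}},"required":["deltas"]}

```bash
mkdir -p pics; ls; python3 - <<'E'
from station import robot, imaging
import cv2, numpy as np
s=robot.observe(); print(s)
for n in("scene","top"):
    p=imaging.get_image(n); cv2.imwrite(f"pics/{n}0.png",p["color"][:,:,::-1]); print(n,p["camera_matrix"].tolist(),p["k1"],p["T"].round(4).tolist(),p.get("shot"))
    for q in "beam beam_edge base_plate base_mark cover_plate cover_mark bolt_bowl wrench hammer square tape spray_can".split():
        print(q,[(np.round(d["point"],1).tolist(),round(d["score"],2)) for d in imaging.pinpoint(q,p)][:3])
E
```

```text
pics
{'t': 0.0, 'qpos': array([-1.22871979,  0.70709297, -0.02761037,  1.48498758,  0.02198006,
        0.95090516, -0.075527  ]), 'joint_vel': array([-4.54168616e-04,  5.76844244e-04, -7.15045218e-04, -1.66278278e-05,
        4.57614644e-05, -3.39243180e-05, -5.28526892e-04]), 'tau': array([-9.88207721e-04, -8.83237910e+01,  1.23468630e+00, -2.36153179e+01,
        1.70012674e-02,  6.94496513e-03, -1.14280127e-06]), 'position': array([0.21522376, 0.53300465, 0.30343592]), 'eef_rot': array([ 1.90734277e-01,  9.81641553e-01, -5.37741844e-04, -9.25882824e-05]), 'contact_force': array([-0.60388723, -0.07828519, -0.32604958]), 'moment': array([0.00050978, 0.03915418, 0.03833125]), 'grasp_force': 0.0, 'gripper_width': 1.0004547787327827}
scene [[486.4643072362297, 0.0, 248.56617693202216], [0.0, 486.4643072362297, 187.27752473059851], [0.0, 0.0, 1.0]] -0.07543227224737768 [[0.6938, 0.5255, -0.4925, 1.2171], [0.7201, -0.4984, 0.4827, -0.7261], [0.0081, -0.6895, -0.7242, 1.1894], [0.0, 0.0, 0.0, 1.0]] 1
beam [([320.1, 186.1], 0.93)]
beam_edge [([355.2, 169.2], 0.86)]
base_plate [([324.4, 15
[... 543 characters left out ...]
0557097983, 192.62387228478138], [0.0, 0.0, 1.0]] -0.07148189627064326 [[0.0002, -0.9802, 0.198, 0.1795], [-1.0, -0.002, -0.0087, 0.0267], [0.0089, -0.198, -0.9802, 1.6072], [0.0, 0.0, 0.0, 1.0]] 2
beam []
beam_edge [([191.7, 141.3], 0.87), ([254.0, 133.7], 0.17)]
base_plate [([188.9, 166.7], 0.87), ([175.6, 243.3], 0.59)]
base_mark [([189.1, 172.2], 0.58)]
cover_plate [([334.2, 273.8], 0.97), ([312.4, 188.5], 0.88), ([254.0, 131.9], 0.72)]
cover_mark [([311.6, 197.0], 0.63), ([338.8, 275.1], 0.56)]
bolt_bowl [([257.8, 132.8], 0.91)]
wrench [([253.7, 211.1], 0.51)]
hammer [([124.1, 206.7], 0.94)]
square [([379.2, 210.8], 0.68)]
tape [([380.0, 173.3], 0.62)]
spray_can [([145.8, 162.8], 0.86)]
```

View pics/scene0.png

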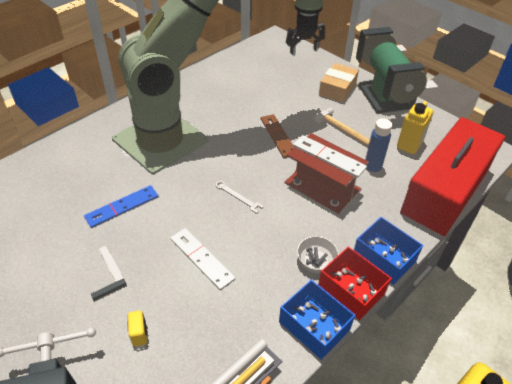

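View pics/top0.png

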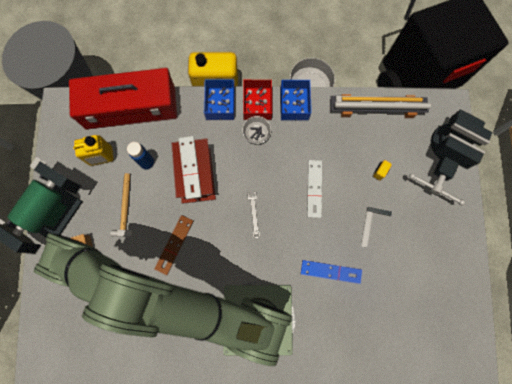

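The scene view has the silver cover at about (202,258) and the lower plate on the red beam at about (330,155), with blue and brown decoys. The top view has the cover at (315,188), the lower plate at (190,167) and the can near (140,155). Next I'll rectify onto the plate planes.

```bash
cat > h.py <<'E'
import numpy as np, cv2
from station import robot, imaging
def project(p,X):
    X=np.asarray(X,float).reshape(-1,3); T=np.linalg.inv(p["T"]); c=X@T[:3,:3].T+T[:3,3]
    s=c[:,:2]/c[:,2:]; s=s*(1+p["k1"]*(s**2).sum(1,keepdims=True)); K=p["camera_matrix"]
    return s*[K[0,0],K[1,1]]+K[:2,2]
def to_plane(p,uv,z):
    K=p["camera_matrix"]; d=(np.asarray(uv,float).reshape(-1,2)-K[:2,2])/[K[0,0],K[1,1]]; s=d.copy()
    for _ in range(8): s=d/(1+p["k1"]*(s**2).sum(1,keepdims=True))
    r=np.c_[s,np.ones(len(s))]@p["T"][:3,:3].T; o=p["T"][:3,3]
    return o+r*((z-o[2])/r[:,2])[:,None]
def ortho(p,x0,x1,y0,y1,z,res=.001):
    """metric view: rows = x decreasing downward (far on top), columns = y decreasing to right"""
    xs=np.arange(x1,x0,-res); ys=np.arange(y1,y0,-res); Y,X=np.meshgrid(ys,xs)
    uv=project(p,np.c_[X.ravel(),Y.ravel(),np.full(X.size,z)]).astype(np.float32).reshape(*X.shape,2)
    return cv2.remap(p["color"],uv[...,0],uv[...,1],cv2.INTER_LINEAR)
E
python3 - <<'E'
from h import *
P={n:imaging.get_image(n) for n in("scene","top")}
g={"cover":((315,188),.01),"base":((190,167),.143)}
for k,(uv,z) in g.items():
    c=to_plane(P["top"],uv,z)[0]; print(k,c.round(3))
    ims=[]
    for n in P:
        im=ortho(P[n],c[0]-.19,c[0]+.19,c[1]-.13,c[1]+.13,z); ims.append(im)
        hsv=cv2.cvtColor(im,cv2.COLOR_RGB2HSV); m=((hsv[...,1]<45)&(hsv[...,2]>195)).astype(np.uint8)
        m=cv2.morphologyEx(m,cv2.MORPH_CLOSE,np.ones((9,9)))
        nn,L,st,ce=cv2.connectedComponentsWithStats(m); i=1+st[1:,4].argmax()
        r=cv2.minAreaRect(np.argwhere(L==i)[:,::-1].astype(np.float32))
        cx,cy=r[0]; print(n,"ctr",(c[0]+.19-cy*.001).round(4),(c[1]+.13-cx*.001).round(4),np.round(r[1],1),round(r[2],2),st[i,4])
    cv2.imwrite(f"pics/o_{k}.png",cv2.resize(np.hstack(ims),None,fx=1.5,fy=1.5)[:,:,::-1])
for q,z in dict(bolt_bowl=0,wrench=0,hammer=0,spray_can=0,beam_edge=.133,base_mark=.143,cover_mark=.01).items():
    for n in P: print(q,n,[to_plane(P[n],d["point"],z)[0].round(4).tolist() for d in imaging.pinpoint(q,P[n])][:2])
E
```

```text
cover [ 0.522 -0.24   0.01 ]
scene ctr 0.5226 -0.2393 [379. 259.] 90.0 98800
top ctr 0.5222 -0.2378 [ 54.3 236.6] 2.35 10454
base [0.574 0.255 0.143]
scene ctr 0.6072 0.2894 [192. 314.] 0.0 20480
top ctr 0.5766 0.2589 [237.5  52.9] 81.25 10549
bolt_bowl scene [[0.7564, -0.0015, 0.0]]
bolt_bowl top [[0.7604, 0.0053, 0.0]]
wrench scene [[0.6136, 0.4035, 0.0], [0.4047, 0.0211, 0.0]]
wrench top [[0.4216, 0.0129, 0.0]]
hammer scene [[0.4626, 0.5287, 0.0]]
hammer top [[0.4421, 0.543, 0.0]]
spray_can scene [[0.643, 0.4634, 0.0]]
spray_can top [[0.6313, 0.4731, 0.0]]
beam_edge scene [[0.6793, 0.2617, 0.133]]
beam_edge top [[0.6829, 0.2586, 0.133]]
base_mark scene [[0.377, 0.2209, 0.143], [0.543, 0.252, 0.143]]
base_mark top [[0.5499, 0.2614, 0.143], [0.248, 0.3079, 0.143]]
cover_mark scene [[0.1796, -0.3244, 0.01], [0.4343, -0.4955, 0.01]]
cover_mark top [[0.1739, -0.3327, 0.01], [0.4994, -0.2264, 0.01]]
```

View pics/o_base.png

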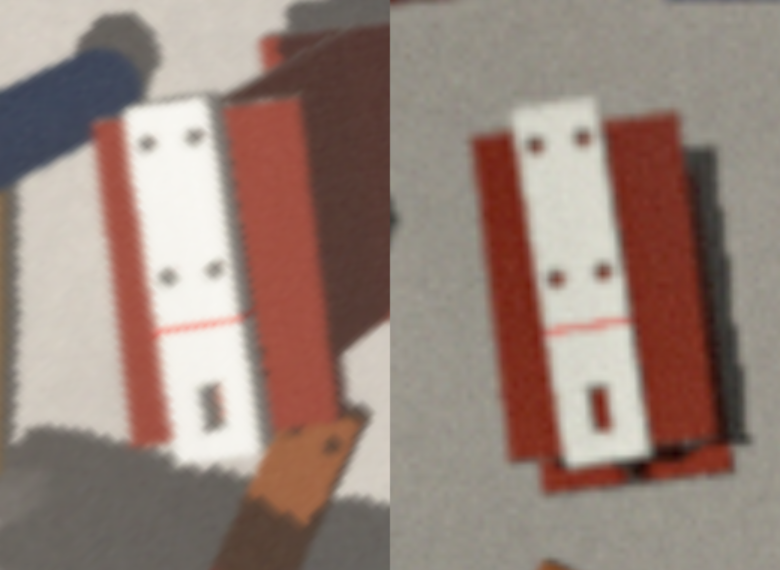

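View pics/o_cover.png

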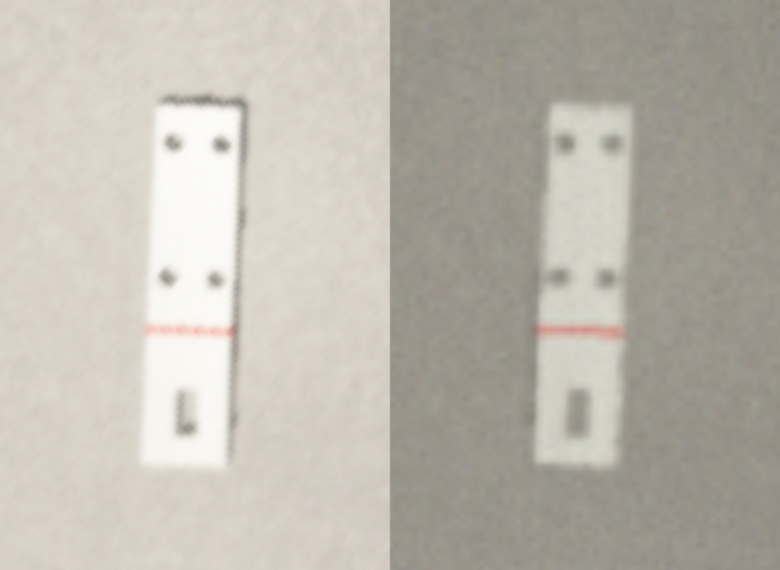

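```bash
cat >> h.py <<'E'
TH={"scene":232,"top":188}
def plate(p,n,c,z,half=(.16,.08),th=None):
    """plate centre and yaw from the bright rectangle at height z"""
    im=ortho(p,c[0]-half[0],c[0]+half[0],c[1]-half[1],c[1]+half[1],z,.0005)
    m=(cv2.GaussianBlur(im.min(2),(5,5),0)>(th or TH[n])).astype(np.uint8)
    m=cv2.morphologyEx(m,cv2.MORPH_CLOSE,np.ones((25,25)))
    m=cv2.morphologyEx(m,cv2.MORPH_OPEN,np.ones((25,25)))
    _,L,st,_=cv2.connectedComponentsWithStats(m); i=1+st[1:,4].argmax()
    r=cv2.minAreaRect(np.argwhere(L==i)[:,::-1].astype(np.float32)); (u,v),(w,h),a=r
    if w>h: a-=90; w,h=h,w
    return np.array([c[0]+half[0]-v*.0005,c[1]+half[1]-u*.0005,-np.radians(a)]).round(4),(h/2,w/2)
def markline(p,n,c,z,half=.05):
    """centre of the red line within a window narrower than the plate"""
    im=ortho(p,c[0]-half,c[0]+half,c[1]-.02,c[1]+.02,z,.0005).astype(float)
    r=np.clip(im[...,0]-im[...,1]-25,0,None); v,u=np.indices(r.shape)
    return np.array([c[0]+half-(r*v).sum()/r.sum()*.0005,c[1]+.02-(r*u).sum()/r.sum()*.0005]).round(4)
E
python3 - <<'E'
from h import *
for n in("scene","top"):
    p=imaging.get_image(n)
    for k,c,z in(("cover",(.522,-.239),.01),("base",(.5766,.2589),.143)):
        a,s=plate(p,n,c,z); print(n,k,a,np.round(s,1), "mark",markline(p,n,(a[0]-.03*np.cos(a[2]),a[1]-.03*np.sin(a[2])),z,.02))
    # beam outer edge at z=.133: red->not red, columns right & left of plate
    im=ortho(p,.6,.76,.16,.36,.133,.0005).astype(float); red=(im[...,0]>1.8*im[...,1])
    for y in(.325,.315,.305,.235,.225,.215,.205,.195):
        col=red[:,int((.36-y)/.0005)]; i=np.argwhere(col[:])[:,0]
        # lowest contiguous run's top
        j=len(col)-1
        while j>0 and col[j]: j-=1
        print(y,round(.76-j*.0005,4),end=' | ')
    print()
E
```

```text
scene cover [ 0.5216 -0.2366 -0.0367] [236.7  53.8] mark [ 0.4921 -0.2352]
scene base [0.6007 0.2621 0.1451] [185.4  48.6] mark [0.5513 0.242 ]
0.325 0.6 | 0.315 0.6495 | 0.305 0.6 | 0.235 0.6 | 0.225 0.688 | 0.215 0.689 | 0.205 0.691 | 0.195 0.689 | 
top cover [ 0.5217 -0.2382 -0.0546] [234.1  51.4] mark [ 0.4923 -0.2375]
top base [0.5764 0.2581 0.1493] [236.8  51. ] mark [0.5473 0.2539]
0.325 0.6 | 0.315 0.677 | 0.305 0.6645 | 0.235 0.6 | 0.225 0.687 | 0.215 0.688 | 0.205 0.6895 | 0.195 0.6725 |
```

Call:
carry_out(
  deltas=[
    [0, 0, 0, -0.045, -0.02, 0, 1],
    [0, 0, 0, -0.045, -0.02, 0, 1],
    [0, 0, -0.1, -0.04, -0.03, 0, 1],
    [0, 0, -0.1, -0.03, -0.04, 0, 1],
  ],
)

```text
t: 2.6
position: [0.3285, 0.3711, 0.3037]
eef_rot: [0.09, 0.996, 0.0, 0.0]
contact_force: [1.4, -0.3, -1.0]
gripper_width: 1.003
grasp_force: 0.0
```

Call:
carry_out(
  deltas=[
    [0, 0, -0.137, 0, 0, 0, 1],
    [0, 0, 0, -0.014, -0.04, 0, 1],
    [0, 0, 0, -0.014, -0.04, 0, 1],
    [0, 0, 0, -0.014, -0.04, 0, 1],
    [0, 0, 0, -0.014, -0.04, 0, 1],
    [0, 0, 0, -0.014, -0.04, 0, 1],
    [0, 0, 0, -0.014, -0.04, 0, 1],
    [0, 0, 0, -0.014, -0.04, 0, 1],
    [0, 0, 0, -0.014, -0.04, 0, 1],
    [0, 0, 0, -0.014, -0.04, 0, 1],
  ],
)

```text
t: 3.6
position: [0.4365, 0.0055, 0.3041]
eef_rot: [0.023, 1.0, -0.0, 0.0]
contact_force: [1.0, 1.8, -0.1]
gripper_width: 1.004
grasp_force: 0.0
```

Call:
carry_out(
  deltas=[
    [0, 0, 0, -0.014, -0.04, 0, 1],
    [0, 0, 0, -0.014, -0.04, 0.02, 1],
    [0, 0, 0, -0.014, -0.04, 0.03, 1],
    [0, 0, 0, -0.014, -0.04, 0.03, 1],
    [0, 0, 0, -0.014, -0.04, 0.03, 1],
    [0, 0, 0, 0, 0, 0, 1],
    [0, 0, 0, 0, 0, 0, 1],
  ],
)

```text
t: 4.3
position: [0.4952, -0.1917, 0.1966]
eef_rot: [0.024, 1.0, 0.0, -0.001]
contact_force: [0.5, 0.6, 0.0]
gripper_width: 1.0
grasp_force: 0.0
```

```bash
python3 - <<'E'
from h import *
s=robot.observe(); print(s["t"],s["position"].round(4),s["eef_rot"].round(4),s["contact_force"].round(2),s["qpos"].round(2))
p=imaging.get_image("scene"); n="scene"
for th in(200,215,225,235): print(th,*plate(p,n,(.577,.258),.143,(.14,.055),th))
print(markline(p,n,(.547,.254),.143,.015))
im=ortho(p,.44,.76,.16,.36,.133,.0005); cv2.imwrite("pics/b1.png",im[:,:,::-1])
E
```

```text
4.3 [ 0.4952 -0.1917  0.1966] [ 2.400e-02  9.997e-01  3.000e-04 -6.000e-04] [0.48 0.61 0.01] [ 0.43  0.8  -0.22  1.77  0.28  0.61  1.56]
200 [ 0.5772  0.2635 -0.    ] (279.5, 99.0)
215 [0.5756 0.2575 0.1326] (241.6944122314453, 57.78858947753906)
225 [0.5762 0.2577 0.1404] (238.77529907226562, 54.5855827331543)
235 [0.5764 0.258  0.147 ] (236.05152893066406, 51.26665115356445)
[0.547  0.2561]
```

View pics/b1.png

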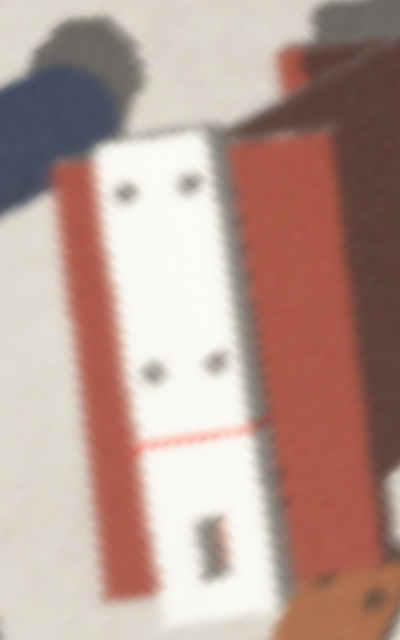

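Call:
carry_out(
  deltas=[
    [0, 0, 0, -0.015, -0.0225, 0.02, 1],
    [0, 0, 0, -0.014, -0.022, 0.02, 1],
    [0, 0, 0, 0, 0, 0.02, 1],
    [0, 0, 0, 0, 0, 0.02, 1],
    [0, 0, 0, 0, 0, 0.0, 1],
  ],
)

```text
t: 4.85
position: [0.5221, -0.2358, 0.1163]
eef_rot: [0.023, 1.0, 0.0, -0.001]
contact_force: [0.2, 0.7, 0.4]
gripper_width: 0.999
grasp_force: 0.0
```

```bash
python3 - <<'E'
from h import *
s=robot.observe(); print(s["t"],s["position"].round(4),s["eef_rot"].round(4),s["contact_force"].round(2))
E
```

```text
4.85 [ 0.5221 -0.2358  0.1163] [ 2.260e-02  9.997e-01  5.000e-04 -9.000e-04] [0.24 0.7  0.39]
```

Call:
carry_out(
  deltas=[
    [0, 0, 0, 0, -0.0015, 0.023, 1],
    [0, 0, 0, 0, 0, 0.023, 1],
    [0, 0, 0, 0, 0, 0, 1],
    [0, 0, 0, 0, 0, 0, 0.3],
    [0, 0, 0, 0, 0, 0, 0.3],
    [0, 0, 0, 0, 0, 0, 0.3],
    [0, 0, 0, 0, 0, 0, 0.3],
    [0, 0, 0, 0, 0, 0, 0.3],
    [0, 0, 0, 0, 0, 0, 0.3],
  ],
  force=80,
)

```text
t: 5.75
position: [0.523, -0.2383, 0.0736]
eef_rot: [0.023, 1.0, -0.0, 0.001]
contact_force: [-4.5, 4.2, 24.0]
gripper_width: 0.62
grasp_force: 79.7
```

Call:
carry_out(
  deltas=[
    [0, 0, 0, 0, 0, -0.007, 0.62],
    [0, 0, 0, 0, 0, 0, 0.75],
    [0, 0, 0, 0, 0, 0, 0.75],
    [0, 0, 0, 0, 0, 0, 0.3],
    [0, 0, 0, 0, 0, 0, 0.3],
    [0, 0, 0, 0, 0, 0, 0.3],
    [0, 0, 0, 0, 0, 0, 0.3],
    [0, 0, 0, 0, 0, 0, 0.3],
  ],
  force=80,
)

```text
t: 6.55
position: [0.5237, -0.2393, 0.0822]
eef_rot: [0.023, 1.0, -0.001, 0.002]
contact_force: [-11.3, 3.8, 79.0]
gripper_width: 0.301
grasp_force: 39.2
```

```bash
python3 - <<'E'
from h import *
s=robot.observe(); print(s["t"],s["position"].round(4),s["eef_rot"].round(4),s["contact_force"].round(2),s["gripper_width"])
for n in("scene","top"):
    p=imaging.get_image(n)
    print(n, markline(p,n,(.492,-.237),.01,.012))
    im=ortho(p,.37,.68,-.33,-.14,.01,.001); cv2.imwrite(f"pics/g_{n}.png",cv2.resize(im,None,fx=2,fy=2)[:,:,::-1])
cv2.imwrite("pics/g.png",np.hstack([cv2.imread("pics/g_scene.png"),cv2.imread("pics/g_top.png")])[:600,:800])
E
```

```text
6.55 [ 0.5237 -0.2393  0.0822] [ 0.0232  0.9997 -0.0014  0.0024] [-11.27   3.81  78.96] 0.30102100952854877
scene [nan nan]
top [nan nan]h.py:32: RuntimeWarning: invalid value encountered in scalar divide
  return np.array([c[0]+half-(r*v).sum()/r.sum()*.0005,c[1]+.02-(r*u).sum()/r.sum()*.0005]).round(4)
```

View pics/g.png

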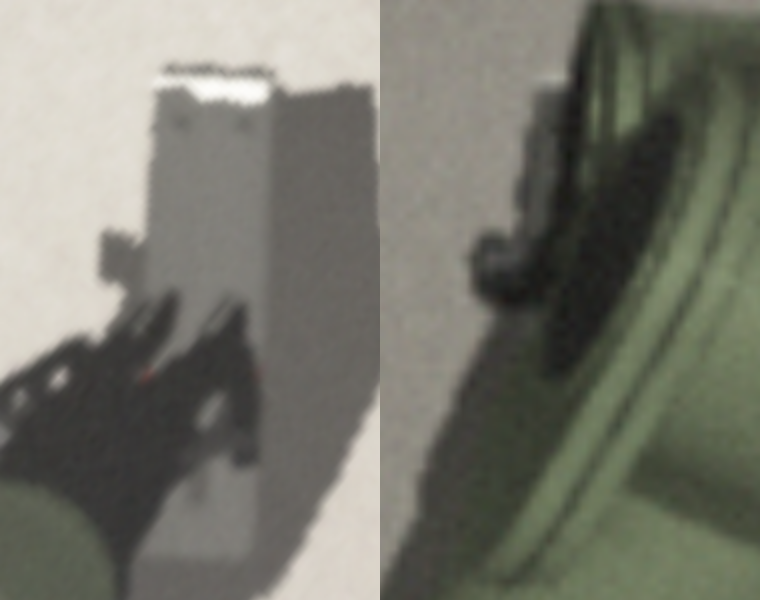

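Closing at the raised height let the fingers slip over the plate's top edge. I'll open, lift clear and check the plate's pose again.

Call:
carry_out(
  deltas=[
    [0, 0, 0, 0, 0, -0.02, 0.4],
    [0, 0, 0, 0, 0, -0.03, 1],
    [0, 0, 0, 0.05, 0, -0.03, 1],
    [0, 0, 0, 0.05, 0, -0.03, 1],
    [0, 0, 0, 0.02, 0, 0, 1],
    [0, 0, 0, 0, 0, 0, 1],
  ],
  force=40,
)

```text
t: 7.25
position: [0.4146, -0.2341, 0.1805]
eef_rot: [0.024, 1.0, -0.0, -0.0]
contact_force: [0.5, -0.8, -1.0]
gripper_width: 1.002
grasp_force: 0.0
```

```bash
python3 - <<'E'
from h import *
s=robot.observe(); print(s["t"],s["position"].round(4),s["eef_rot"].round(4),s["contact_force"].round(2),s["gripper_width"])
ims=[]
for n in("scene","top"):
    p=imaging.get_image(n)
    print(n, plate(p,n,(.522,-.238),.01))
    im=ortho(p,.37,.68,-.33,-.14,.01,.001); ims.append(cv2.resize(im,None,fx=1.9,fy=1.9))
cv2.imwrite("pics/g2.png",np.hstack(ims)[:,:,::-1])
E
```

```text
7.25 [ 0.4146 -0.2341  0.1805] [ 2.420e-02  9.997e-01 -4.000e-04 -4.000e-04] [ 0.51 -0.77 -0.98] 1.002234873059449
scene (array([ 0.5918, -0.2422, -0.0454]), (95.67394256591797, 54.852455139160156))
top (array([ 0.5933, -0.2441, -0.1049]), (83.56463623046875, 45.380855560302734))
```

View pics/g2.png

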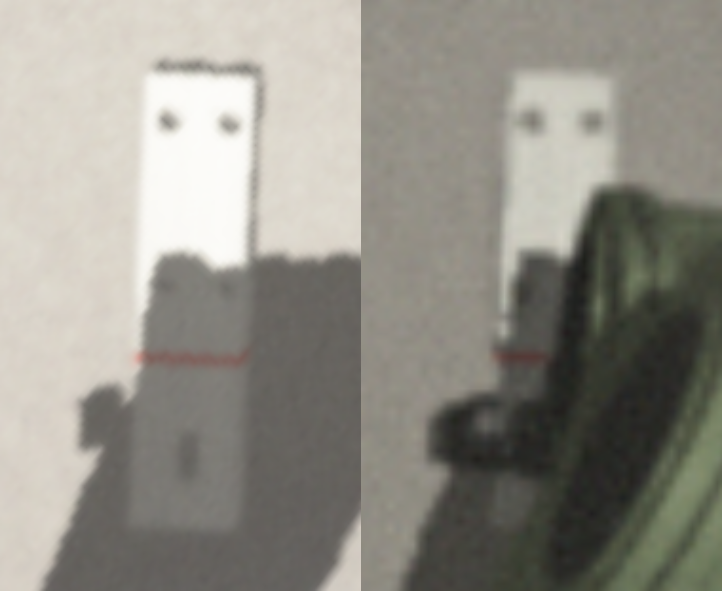

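Call:
carry_out(
  deltas=[
    [0, 0, 0, -0.04, 0, 0, 0.82],
    [0, 0, 0, -0.04, 0, 0, 0.82],
    [0, 0, 0, -0.028, -0.001, 0, 0.82],
    [0, 0, 0, 0, 0, 0.04, 0.82],
    [0, 0, 0, 0, 0, 0.04, 0.82],
    [0, 0, 0, 0, 0, 0.015, 0.82],
    [0, 0, 0, 0, 0, 0.012, 0.82],
    [0, 0, 0, 0, 0, 0, 0.82],
    [0, 0, 0, 0, 0, 0, 0.82],
  ],
  force=30,
)

```text
t: 8.25
position: [0.525, -0.2399, 0.0739]
eef_rot: [0.023, 1.0, -0.0, 0.001]
contact_force: [0.5, -0.3, 0.4]
gripper_width: 0.82
grasp_force: 0.0
```

Call:
carry_out(
  deltas=[
    [0, 0, 0, 0, 0, 0.003, 0.82],
    [0, 0, 0, 0, 0, 0, 0.82],
  ],
)

```text
t: 8.45
position: [0.5247, -0.2399, 0.0703]
eef_rot: [0.024, 1.0, -0.0, 0.0]
contact_force: [0.3, -0.3, -0.1]
gripper_width: 0.818
grasp_force: 0.0
```

Call:
carry_out(
  deltas=[
    [0, 0, 0, 0, 0, 0, 0.5],
    [0, 0, 0, 0, 0, 0, 0.5],
    [0, 0, 0, 0, 0, 0, 0.5],
    [0, 0, 0, 0, 0, 0, 0.5],
  ],
  force=30,
)

```text
t: 8.85
position: [0.5246, -0.2398, 0.0704]
eef_rot: [0.023, 1.0, -0.0, 0.0]
contact_force: [-2.1, 0.8, 7.3]
gripper_width: 0.643
grasp_force: 30.8
```

Call:
carry_out(
  deltas=[
    [0, 0, 0, 0, 0, 0, 0.5],
    [0, 0, 0, 0, 0, 0, 0.5],
    [0, 0, 0, 0, 0, -0.005, 0.5],
    [0, 0, 0, 0, 0, -0.01, 0.5],
    [0, 0, 0, 0, 0, -0.02, 0.5],
    [0, 0, 0, 0, 0, 0, 0.5],
    [0, 0, 0, 0, 0, 0, 0.5],
  ],
  force=50,
)

```text
t: 9.55
position: [0.5245, -0.2398, 0.1049]
eef_rot: [0.023, 1.0, -0.0, 0.0]
contact_force: [0.4, 0.6, -4.5]
gripper_width: 0.638
grasp_force: 54.9
```

Call:
carry_out(
  deltas=[
    [0, 0, 0, 0, 0, -0.015, 0.5],
    [0, 0, 0, 0, 0, -0.03, 0.5],
    [0, 0, 0, 0, 0, -0.035, 0.5],
    [0, 0, 0, 0, 0, -0.035, 0.5],
    [0, 0, 0, 0, 0.01, -0.035, 0.5],
    [0, 0, 0, -0.002, 0.02, -0.03, 0.5],
    [0, 0, 0, -0.002, 0.03, -0.015, 0.5],
    [0, 0, 0, -0.002, 0.035, 0, 0.5],
    [0, 0, 0, -0.003, 0.035, 0, 0.5],
    [0, 0, 0, -0.003, 0.035, 0, 0.5],
  ],
  force=60,
)

```text
t: 10.55
position: [0.5439, -0.074, 0.3002]
eef_rot: [0.023, 1.0, -0.0, -0.0]
contact_force: [1.1, -0.5, -4.0]
gripper_width: 0.63
grasp_force: 68.4
```

Call:
carry_out(
  deltas=[
    [0, 0, 0, -0.002, 0.035, 0, 0.5],
    [0, 0, 0, -0.002, 0.035, 0, 0.5],
    [0, 0, 0, -0.002, 0.035, 0, 0.5],
    [0, 0, 0, -0.002, 0.035, 0, 0.5],
    [0, 0, 0, -0.002, 0.035, 0, 0.5],
    [0, 0, 0, -0.002, 0.035, 0, 0.5],
    [0, 0, 0, -0.002, 0.035, 0, 0.5],
    [0, 0, 0, -0.002, 0.035, 0, 0.5],
    [0, 0, 0, -0.002, 0.03, 0, 0.5],
    [0, 0, 0, -0.002, 0.015, 0, 0.5],
  ],
)

```text
t: 11.55
position: [0.5785, 0.2512, 0.2998]
eef_rot: [0.022, 1.0, 0.0, -0.001]
contact_force: [0.0, 0.6, -4.0]
gripper_width: 0.631
grasp_force: 68.4
```

Call:
carry_out(
  deltas=[
    [0, 0, -0.04, 0, 0, 0, 0.5],
    [0, 0, -0.05, 0, 0, 0, 0.5],
    [0, 0, -0.05, 0, 0, 0, 0.5],
    [0, 0, -0.04, 0, 0, 0, 0.5],
    [0, 0, -0.013, 0, 0, 0, 0.5],
    [0, 0, 0, 0, 0, 0, 0.5],
    [0, 0, 0, 0, 0, 0, 0.5],
  ],
)

```text
t: 12.25
position: [0.5793, 0.2482, 0.2998]
eef_rot: [-0.073, 0.997, -0.0, -0.0]
contact_force: [0.5, -0.1, -4.0]
gripper_width: 0.632
grasp_force: 68.4
```

```bash
python3 - <<'E'
from h import *
s=robot.observe(); print(s["t"],s["position"].round(4),s["eef_rot"].round(4),s["contact_force"].round(2),s["gripper_width"])
z=s["position"][2]-.0704+.010
ims=[]
for n in("scene","top"):
    p=imaging.get_image(n)
    print(n, plate(p,n,s["position"],z,(.15,.08)))
    im=ortho(p,s["position"][0]-.15,s["position"][0]+.15,s["position"][1]-.1,s["position"][1]+.1,z,.0005); ims.append(cv2.resize(im,(400,600)))
cv2.imwrite("pics/h.png",np.hstack(ims)[:,:,::-1])
E
```

```text
12.25 [0.5793 0.2482 0.2998] [-7.260e-02  9.974e-01 -1.000e-04 -1.000e-04] [ 0.5  -0.08 -4.02] 0.6316773449720543
scene (array([0.4986, 0.2333, 0.0965]), (81.6026382446289, 52.641170501708984))Traceback (most recent call last):
  File "<stdin>", line 7, in <module>
  File "h.py", line 24, in plate
    _,L,st,_=cv2.connectedComponentsWithStats(m); i=1+st[1:,4].argmax()
                                                      ~~~~~~~~~~~~~~~^^
ValueError: attempt to get argmax of an empty sequence
```

```bash
python3 - <<'E'
from h import *
s=robot.observe(); z=s["position"][2]-.0704+.010
ims=[]
for n in("scene","top"):
    p=imaging.get_image(n)
    im=ortho(p,s["position"][0]-.15,s["position"][0]+.15,s["position"][1]-.1,s["position"][1]+.1,z,.0005); ims.append(im)
cv2.imwrite("pics/h.png",np.hstack(ims)[:,:,::-1])
E
```

```text
(no output)
```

View pics/h.png

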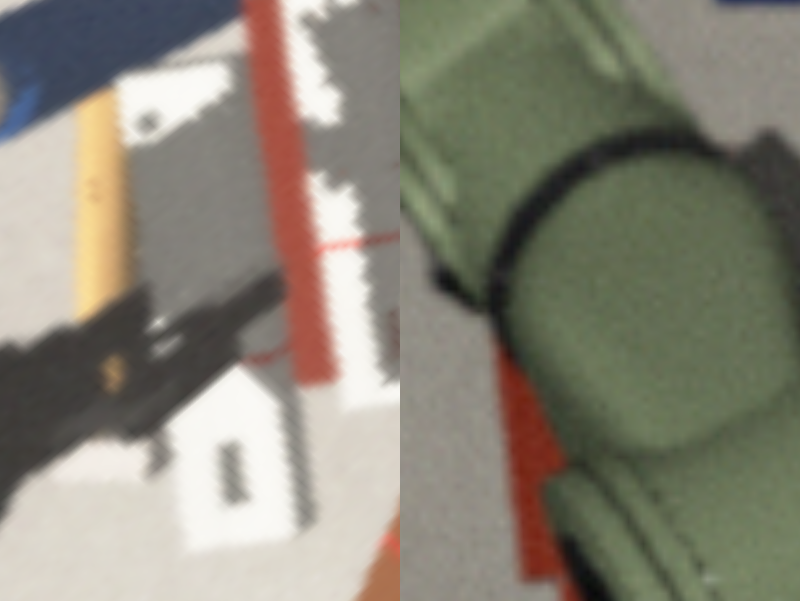

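The scene view (left half) shows the held cover with corners at about (117,75), (188,550) and (298,538), which fits 240 x 56 mm and yaw 0.148. I'll lower it to just above the base and compare the two plates directly.

Call:
carry_out(
  deltas=[
    [0, 0, 0, -0.0005, 0.005, 0.01, 0.5],
    [0, 0, 0, 0, 0.006, 0.02, 0.5],
    [0, 0, 0, 0, 0, 0.02, 0.5],
    [0, 0, 0, 0, 0, 0.015, 0.5],
    [0, 0, 0, 0, 0, 0.008, 0.5],
    [0, 0, 0, 0, 0, 0, 0.5],
    [0, 0, 0, 0, 0, 0, 0.5],
  ],
)

```text
t: 13.15
position: [0.5784, 0.2595, 0.2271]
eef_rot: [-0.073, 0.997, 0.0, 0.0]
contact_force: [0.2, -0.2, -3.5]
gripper_width: 0.631
grasp_force: 68.3
```

```bash
python3 - <<'E'
from h import *
s=robot.observe(); print(s["t"],s["position"].round(4),s["eef_rot"].round(4),s["contact_force"].round(2),s["gripper_width"])
p=imaging.get_image("scene"); z=s["position"][2]-.0704+.010; print(z)
im=cv2.hconcat([ortho(p,.44,.74,.16,.36,zz,.0005) for zz in(z,.143)])
cv2.imwrite("pics/l.png",im[:,:,::-1])
E
```

```text
13.15 [0.5784 0.2595 0.2271] [-7.300e-02  9.973e-01  1.000e-04  2.000e-04] [ 0.19 -0.23 -3.48] 0.6313796930641405
0.16669514401751595
```

View pics/l.png

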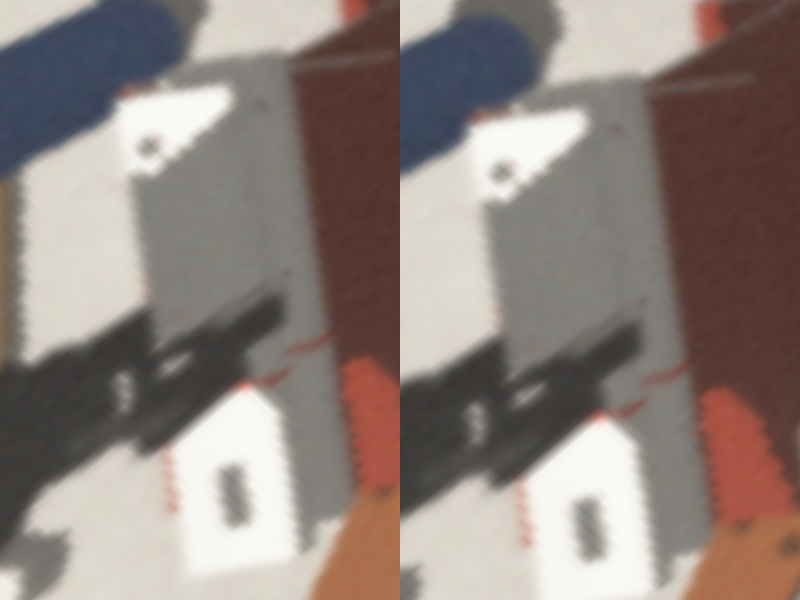

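The cover reads (.5761,.2563) and the base read (.5762,.2577) in the same camera, so I'll nudge +1.2 mm sideways and lower gently.

Call:
carry_out(
  deltas=[
    [0, 0, 0, 0, 0.0012, 0.003, 0.5],
    [0, 0, 0, 0, 0, 0.003, 0.5],
    [0, 0, 0, 0, 0, 0.002, 0.5],
    [0, 0, 0, 0, 0, 0.002, 0.5],
    [0, 0, 0, 0, 0, 0.0015, 0.5],
    [0, 0, 0, 0, 0, 0.001, 0.5],
    [0, 0, 0, 0, 0, 0, 0.5],
    [0, 0, 0, 0, 0, 0, 0.5],
  ],
)

```text
t: 14.0
position: [0.5781, 0.2604, 0.2142]
eef_rot: [-0.073, 0.997, -0.0, -0.0]
contact_force: [0.9, 0.2, -4.5]
gripper_width: 0.637
grasp_force: 68.4
```

Call:
carry_out(
  deltas=[
    [0, 0, 0, 0, 0, 0.0007, 0.5],
    [0, 0, 0, 0, 0, 0.0007, 0.5],
    [0, 0, 0, 0, 0, 0.0, 0.5],
    [0, 0, 0, 0, 0, 0, 0.5],
  ],
)

```text
t: 14.4
position: [0.5781, 0.2604, 0.2137]
eef_rot: [-0.073, 0.997, 0.0, 0.0]
contact_force: [-4.5, -3.2, 11.3]
gripper_width: 0.634
grasp_force: 70.0
```

Call:
carry_out(
  deltas=[
    [0, 0, 0, 0, 0, 0, 0.85],
    [0, 0, 0, 0, 0, 0, 0.85],
    [0, 0, 0, 0, 0, 0, 0.85],
    [0, 0, 0, 0.01, 0, -0.01, 0.85],
    [0, 0, 0, 0.025, 0, -0.02, 0.85],
    [0, 0, 0, 0.02, 0, -0.02, 0.85],
    [0, 0, 0, 0, 0, 0, 0.85],
    [0, 0, 0, 0, 0, 0, 0.85],
  ],
)

```text
t: 15.2
position: [0.5239, 0.2524, 0.2631]
eef_rot: [-0.073, 0.997, 0.0, 0.0]
contact_force: [0.9, -0.2, -0.4]
gripper_width: 0.849
grasp_force: 0.0
```

```bash
python3 - <<'E'
from h import *
s=robot.observe(); print(s["t"],s["position"].round(4),s["eef_rot"].round(4),s["contact_force"].round(2),s["gripper_width"])
p=imaging.get_image("scene")
im=ortho(p,.44,.74,.16,.36,.153,.0005)
im=cv2.hconcat([im,ortho(p,.44,.74,.16,.36,.143,.0005)])
cv2.imwrite("pics/r.png",im[:,:,::-1])
E
```

```text
15.2 [0.5239 0.2524 0.2631] [-7.310e-02  9.973e-01  0.000e+00  4.000e-04] [ 0.95 -0.24 -0.44] 0.8487949859155625
```

View pics/r.png

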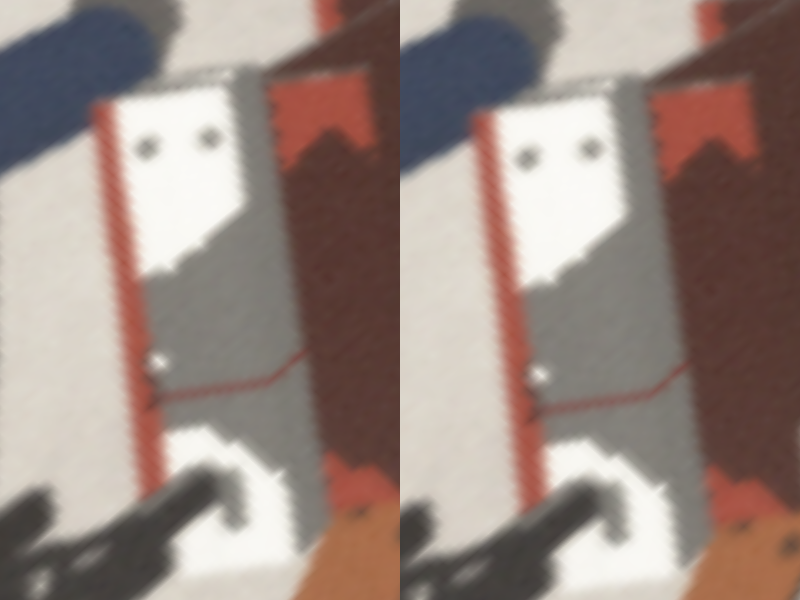

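The release looks good: the red line runs continuously across the top (158,398)–(268,380) and on down both plates' sides. Now I'll grip both plates.

Call:
carry_out(
  deltas=[
    [0, 0, 0, 0, 0, 0.02, 0.85],
    [0, 0, 0, 0, 0, 0.02, 0.85],
    [0, 0, 0, 0, 0, 0.01, 0.85],
    [0, 0, 0, 0, 0, 0.006, 0.85],
    [0, 0, 0, 0, 0, 0, 0.85],
    [0, 0, 0, 0, 0, 0, 0.85],
  ],
)

```text
t: 15.85
position: [0.5239, 0.2525, 0.2072]
eef_rot: [-0.073, 0.997, 0.0, 0.0]
contact_force: [0.7, 0.2, 0.2]
gripper_width: 0.849
grasp_force: 0.0
```

Call:
carry_out(
  deltas=[
    [0, 0, 0, 0, 0, 0, 0.5],
    [0, 0, 0, 0, 0, 0, 0.5],
    [0, 0, 0, 0, 0, 0, 0.5],
    [0, 0, 0, 0, 0, 0, 0.5],
    [0, 0, 0, 0, 0, 0, 0.5],
  ],
  force=40,
)

```text
t: 16.35
position: [0.5239, 0.2525, 0.2076]
eef_rot: [-0.073, 0.997, 0.0, 0.001]
contact_force: [-0.5, -0.9, 5.2]
gripper_width: 0.646
grasp_force: 42.9
```

Call:
carry_out(
  deltas=[
    [0, 0, 0, 0, 0, 0, 0.78],
    [0, 0, 0, 0, 0, 0, 0.78],
    [0, 0, 0, 0, 0, 0.002, 0.78],
    [0, 0, 0, 0, 0, 0, 0.78],
    [0, 0, 0, 0, 0, 0, 0.5],
    [0, 0, 0, 0, 0, 0, 0.5],
    [0, 0, 0, 0, 0, 0, 0.5],
    [0, 0, 0, 0, 0, 0, 0.5],
  ],
  force=50,
)

```text
t: 17.15
position: [0.5236, 0.2524, 0.205]
eef_rot: [-0.073, 0.997, -0.0, 0.0]
contact_force: [-2.0, -0.6, 5.8]
gripper_width: 0.647
grasp_force: 54.9
```

```bash
cat > m.py <<'E'
from h import *
s=robot.observe(); print(s["t"],s["position"].round(4),s["eef_rot"].round(4),s["contact_force"].round(2),s["moment"].round(2),s["gripper_width"])
for n in("scene","top"):
    p=imaging.get_image(n)
    for q,z in(("cover_mark",.153),("base_mark",.143),("beam_edge",.133)):
        r=[(to_plane(p,d["point"],z)[0][:2].round(4).tolist(),round(d["score"],2)) for d in imaging.pinpoint(q,p)]
        print(n,q,[a for a in r if a[0][0]>.45 and a[0][1]>.15][:2])
E
python3 m.py
```

```text
17.15 [0.5236 0.2524 0.205 ] [-0.0731  0.9973 -0.      0.    ] [-1.98 -0.61  5.81] [-0.18  0.37  0.03] 0.6468455642298255
scene cover_mark [([0.5366, 0.2619], 0.73)]
scene base_mark [([0.5501, 0.2408], 0.69)]
scene beam_edge [([0.6812, 0.2695], 0.55)]
top cover_mark []
top base_mark []
top beam_edge [([0.6882, 0.2615], 0.77)]
```

Call:
carry_out(
  deltas=[
    [0, 0, 0.007, -0.004, 0, 0, 0.5],
    [0, 0, 0.007, -0.008, 0, 0, 0.5],
    [0, 0, 0.007, -0.012, 0, 0, 0.5],
    [0, 0, 0.007, -0.014, 0, 0, 0.5],
    [0, 0, 0.007, -0.014, 0, 0, 0.5],
    [0, 0, 0, -0.014, 0, 0, 0.5],
    [0, 0, 0, -0.01, 0, 0, 0.5],
    [0, 0, 0, -0.004, 0, 0, 0.5],
    [0, 0, 0, 0, 0, 0, 0.5],
    [0, 0, 0, 0, 0, 0, 0.5],
  ],
  force=60,
)

```text
t: 18.55
position: [0.6025, 0.2625, 0.205]
eef_rot: [-0.056, 0.998, 0.0, -0.001]
contact_force: [-7.2, -0.0, 8.4]
gripper_width: 0.643
grasp_force: 61.9
```

```bash
cat > e.py <<'E'
from h import *
import sys
# metric profiles along plate axis: red line on cover top (z=.153), beam edge (z=.133), side line of base (right side)
def prof(p,o,yaw,z,lat,a0=-.25,a1=.15,st=.0005):
    a=np.arange(a0,a1,st); u=np.array([np.cos(yaw),np.sin(yaw)]); v=np.array([-u[1],u[0]])
    X=np.stack([np.r_[o+u*t+v*l,z] for l in lat for t in a]); uv=project(p,X).astype(np.float32)
    return a,cv2.remap(p["color"],uv[:,0].reshape(len(lat),-1),uv[:,1].reshape(len(lat),-1),cv2.INTER_LINEAR).astype(float)
if __name__=="__main__":
    o=np.array([.6865,.2635]); yaw=.11
    s=robot.observe(); print(s["t"],s["position"].round(4),s["eef_rot"].round(4),s["contact_force"].round(2),s["moment"].round(2),s["gripper_width"])
    for n in("scene","top"):
        p=imaging.get_image(n)
        lat=np.arange(-.015,.030,.005); a,im=prof(p,o,yaw,.153,lat)
        red=np.clip((im[...,0]-im[...,1])/(im.mean(2)+1)-.12,0,None); ok=(a>-.17)&(a<.1); 
        print(n,"cover line",[(round(1000*l),round(1000*a[ok][red[i][ok].argmax()],1),round(red[i][ok].max(),2)) for i,l in enumerate(lat)])
        for zz in(.133,):
            lat=np.r_[-.066:-.030:.004,.040:.066:.005]; a,im=prof(p,o,yaw,zz,lat); ratio=im[...,0]/(im[...,1]+1)
            out=[]
            for i,l in enumerate(lat):
                k=np.flatnonzero((np.abs(a)<.02)); g=np.gradient(cv2.GaussianBlur(ratio[i][None],(9,1),2)[0])[k]; j=g.argmin()
                out.append((round(1000*l),round(1000*a[k][j],1),round(-g[j],3)))
            print(n,"edge",out)
E
python3 e.py
```

```text
18.55 [0.6025 0.2625 0.205 ] [-5.570e-02  9.984e-01  1.000e-04 -6.000e-04] [-7.16 -0.04  8.42] [-0.07  1.32 -0.02] 0.6428345798358266
scene cover line [(-15, np.float64(-161.0), np.float64(0.72)), (-10, np.float64(-163.0), np.float64(0.7)), (-5, np.float64(-164.0), np.float64(0.72)), (0, np.float64(-163.0), np.float64(0.7)), (5, np.float64(-168.0), np.float64(0.71)), (10, np.float64(-161.0), np.float64(0.7)), (15, np.float64(-162.0), np.float64(0.72)), (20, np.float64(-166.5), np.float64(0.74)), (25, np.float64(-165.5), np.float64(0.72))]
scene edge [(-66, np.float64(-1.0), np.float64(0.027)), (-62, np.float64(-2.5), np.float64(0.025)), (-58, np.float64(-2.0), np.float64(0.026)), (-54, np.float64(-2.0), np.float64(0.022)), (-50, np.float64(-1.0), np.float64(0.021)), (-46, np.float64(15.0), np.float64(0.034)), (-42, np.float64(13.0), np.float64(0.043)), (-38, np.float64(11.0), np.float64(0.046)), (-34, np.float64(10.5), np.float64(0.033)), (40, np.float64(-16.5), np.float64(0.002)), (45, np.float64(-20.0), np.float64(0.002)), (50, np.float64(-20.0), np.float64(0.006)), (55, np.float64
[... 478 characters left out ...]
, np.float64(-170.0), np.float64(0.0))]
top edge [(-66, np.float64(1.5), np.float64(0.041)), (-62, np.float64(2.0), np.float64(0.007)), (-58, np.float64(5.5), np.float64(0.006)), (-54, np.float64(-9.0), np.float64(0.004)), (-50, np.float64(12.0), np.float64(0.005)), (-46, np.float64(12.0), np.float64(0.005)), (-42, np.float64(0.5), np.float64(0.006)), (-38, np.float64(17.0), np.float64(0.013)), (-34, np.float64(17.5), np.float64(0.012)), (40, np.float64(1.5), np.float64(0.022)), (45, np.float64(1.5), np.float64(0.015)), (50, np.float64(-6.0), np.float64(0.017)), (55, np.float64(-10.0), np.float64(0.011)), (60, np.float64(-16.5), np.float64(0.004)), (65, np.float64(-17.0), np.float64(0.007))]
```

Call:
carry_out(
  deltas=[
    [0, 0, 0, -0.005, 0, 0, 0.5],
    [0, 0, 0, -0.01, 0, 0, 0.5],
    [0, 0, 0, -0.012, 0, 0, 0.5],
    [0, 0, 0, -0.012, 0, 0, 0.5],
    [0, 0, 0, -0.008, 0, 0, 0.5],
    [0, 0, 0, -0.003, 0, 0, 0.5],
    [0, 0, 0, 0, 0, 0, 0.5],
    [0, 0, 0, 0, 0, 0, 0.5],
  ],
)

```text
t: 19.45
position: [0.6522, 0.2681, 0.2051]
eef_rot: [-0.056, 0.998, 0.0, -0.001]
contact_force: [-7.5, -0.6, 9.4]
gripper_width: 0.643
grasp_force: 63.3
```

```bash
sed -i 's/(a>-.17)&(a<.1)/(a>-.06)\&(a<.06)/; s/print(n,"cover line",\[(round(1000\*l),round(1000\*a\[ok\]\[red\[i\]\[ok\].argmax()\],1)/print(n,"cover line",[(round(1000*l),float(1000*a[ok][red[i][ok].argmax()])/' e.py
python3 e.py | sed 's/np.float64//g'; python3 - <<'E'
from e import *
o=np.array([.6865,.2635]); p=imaging.get_image("scene")
# base's red line on its right side face (y=-28 of plate): sample the vertical face at z .138 and cover's at .148; find lateral of face
for z in(.148,.138):
    for l in(-.030,-.028,-.026,-.024,-.022,-.020):
        a,im=prof(p,o,.11,z,[l],-.05,.05); r=(im[0,:,0]-im[0,:,1])/(im[0].mean(1)+1); i=r.argmax(); print(z,l,round(1000*a[i],1),round(r[i],2),end=' | ')
    print()
E
```

```text
19.45 [0.6522 0.2681 0.2051] [-5.580e-02  9.984e-01  2.000e-04 -7.000e-04] [-7.52 -0.6   9.4 ] [-0.15  1.7  -0.03] 0.642686505419779
scene cover line [(-15, -12.499999999999789, (0.17)), (-10, -12.499999999999789, (0.13)), (-5, -12.99999999999979, (0.12)), (0, -12.99999999999979, (0.14)), (5, -12.99999999999979, (0.15)), (10, -12.499999999999789, (0.17)), (15, -12.499999999999789, (0.15)), (20, -12.499999999999789, (0.15)), (25, -12.499999999999789, (0.14))]
scene edge [(-66, (-1.0), (0.025)), (-62, (-2.5), (0.026)), (-58, (-2.0), (0.018)), (-54, (-1.5), (0.027)), (-50, (-3.0), (0.036)), (-46, (15.0), (0.041)), (-42, (13.0), (0.046)), (-38, (10.5), (0.038)), (-34, (-2.0), (0.032)), (40, (-18.0), (0.031)), (45, (-18.0), (0.028)), (50, (-18.0), (0.023)), (55, (-19.0), (0.032)), (60, (0.0), (0.057)), (65, (-3.0), (0.062))]
top cover line [(-15, -59.99999999999983, (0.0)), (-10, 48.00000000000026, (0.07)), (-5, -59.99999999999983, (0.0)), (0, -59.99999999999983, (0.0)), (5, -59.99999999999983, (0.0)), (10, -59.99999999999983, (0.0)), (15, 42.50000000000026, (0.01)), (20, -59.99999999999983, (0.0)), (25, -59.99999999999983, (0.0))]
top edge [(-66, (-2.5), (0.004)), (-62, (-14.5), (0.006)), (-58, (-5.5), (0.005)), (-54, (-5.0), (0.006)), (-50, (0.0), (0.005)), (-46, (-12.0), (0.006)), (-42, (-12.0), (0.005)), (-38, (-3.0), (0.003)), (-34, (-15.5), (0.006)), (40, (13.5), (0.004)), (45, (-19.0), (0.005)), (50, (19.0), (0.015)), (55, (19.5), (0.011)), (60, (12.0), (0.03)), (65, (-16.5), (0.011))]
0.148 -0.03 -5.5 0.35 | 0.148 -0.028 -7.0 0.31 | 0.148 -0.026 -8.0 0.27 | 0.148 -0.024 -10.0 0.3 | 0.148 -0.022 -10.5 0.33 | 0.148 -0.02 -11.5 0.32 | 
0.138 -0.03 -7.5 0.53 | 0.138 -0.028 -8.5 0.47 | 0.138 -0.026 -9.5 0.42 | 0.138 -0.024 -9.5 0.36 | 0.138 -0.022 -9.0 0.34 | 0.138 -0.02 -10.0 0.34 |
```

```bash
python3 - <<'E'
from e import *
o=np.array([.6865,.2635]); p=imaging.get_image("scene")
# cover's right top edge: brightness/gradient across lat at z=.153 (top face vs. side)
lat=np.arange(-.04,.05,.001)
a,im=prof(p,o,.11,.153,lat,0.02,.05,.005); print("red-of-top across lat",[(int(round(l*1000)),int(im[i].mean(0)[0]),int(im[i].mean(0)[2])) for i,l in enumerate(lat)][::2])
for l in(-.026,-.024,-.022,-.020,-.018):
    out=[]
    for z in np.arange(.134,.1535,.002):
        a,im=prof(p,o,.11,z,[l],-.03,.02,.00025); r=(im[0,:,0]-im[0,:,1])/(im[0].mean(1)+1); r=cv2.GaussianBlur(r[None],(9,1),0)[0]; r=np.clip(r-np.median(r)-.06,0,None); i=r.argmax(); k=slice(max(i-12,0),i+13)
        out.append(round(float(1000*(r[k]*a[k]).sum()/(r[k].sum()+1e-9)),1))
    print(l,out)
E
```

```text
red-of-top across lat [(-40, 170, 158), (-38, 151, 140), (-36, 138, 128), (-34, 130, 122), (-32, 127, 119), (-30, 126, 118), (-28, 126, 119), (-26, 127, 119), (-24, 128, 119), (-22, 128, 120), (-20, 129, 121), (-18, 131, 122), (-16, 132, 123), (-14, 132, 123), (-12, 132, 123), (-10, 132, 123), (-8, 133, 124), (-6, 133, 124), (-4, 133, 124), (-2, 133, 124), (0, 132, 124), (2, 132, 123), (4, 132, 124), (6, 133, 124), (8, 133, 124), (10, 132, 122), (12, 131, 121), (14, 130, 121), (16, 130, 121), (18, 130, 121), (20, 130, 121), (22, 130, 122), (24, 130, 122), (26, 130, 122), (28, 130, 122), (30, 128, 121), (32, 120, 118), (34, 108, 114), (36, 92, 107), (38, 78, 101), (40, 69, 97), (42, 65, 95), (44, 64, 94), (46, 62, 93), (48, 62, 93)]
-0.026 [-10.1, -9.5, -9.3, -8.1, -7.6, -7.9, -8.2, -8.8, -9.3, -9.6]
-0.024 [-10.2, -10.2, -8.7, -8.5, -8.7, -9.2, -9.7, -10.2, -10.3, -10.6]
-0.022 [-11.0, -9.4, -9.3, -9.6, -10.0, -10.5, -11.0, -11.2, -11.4, -11.6]
-0.02 [-10.3, -10.1, -10.4, -10.9, -11.3, -11.8, -12.1, -12.3, -12.5, -12.6]
-0.018 [-11.0, -11.2, -11.7, -12.2, -12.7, -12.9, -13.1, -13.3, -13.4, -13.1]
```

Call:
carry_out(
  deltas=[
    [0, 0, 0, -0.003, 0, 0, 0.5],
    [0, 0, 0, -0.004, 0, 0, 0.5],
    [0, 0, 0, -0.003, 0, 0, 0.5],
    [0, 0, 0, 0, 0, 0, 0.5],
    [0, 0, 0, 0, 0, 0, 0.5],
    [0, 0, 0, 0, 0, 0, 0.5],
  ],
)

```text
t: 20.25
position: [0.662, 0.2693, 0.2051]
eef_rot: [-0.056, 0.998, 0.0, -0.001]
contact_force: [-10.1, -0.3, 11.4]
gripper_width: 0.642
grasp_force: 63.4
```

```bash
python3 - <<'E'
from e import *
s=robot.observe(); print(s["t"],s["position"].round(4),s["eef_rot"].round(4),s["contact_force"].round(2),s["joint_vel"].round(4))
o=np.array([.6865,.2635])
for n in("scene","top"):
    p=imaging.get_image(n)
    for l in(-.022,-.020,-.018) if n=="scene" else (0,.01):
        out=[]
        for z in np.arange(.134,.1535,.002) if n=="scene" else (.153,):
            a,im=prof(p,o,.11,z,[l],-.03,.03,.00025); r=(im[0,:,0]-im[0,:,1])/(im[0].mean(1)+1); r=cv2.GaussianBlur(r[None],(9,1),0)[0]; r=np.clip(r-np.median(r)-.06,0,None); i=r.argmax(); k=slice(max(i-12,0),i+13)
            out.append(round(float(1000*(r[k]*a[k]).sum()/(r[k].sum()+1e-9)),1))
        print(n,l,out)
    # beam edge by redness half-level crossing at z=.133
    out=[]
    for l in(-.066,-.062,-.058,-.054,-.050,-.046,.045,.050,.055,.060,.064):
        a,im=prof(p,o,.11,.133,[l],-.03,.03,.00025); r=im[0,:,0]/(im[0,:,1]+1); hi,lo=r[:60].mean(),r[-60:].mean()
        c=np.flatnonzero(r<(hi+lo)/2); out.append((round(l*1000),round(1000*a[c[0]],1),round(hi,1),round(lo,1)))
    print(n,out)
    for q,z in(("base_mark",.143),("cover_mark",.153),("beam_edge",.133)):
        for d in imaging.pinpoint(q,p):
            w=to_plane(p,d["point"],z)[0][:2]-o
            if np.hypot(*w)<.06: print(n,q,"along",(w@[np.cos(.11),np.sin(.11)]).round(4),"lat",(w@[-np.sin(.11),np.cos(.11)]).round(4),round(d["score"],2))
E
```

```text
20.25 [0.662  0.2693 0.2051] [-5.580e-02  9.984e-01  2.000e-04 -9.000e-04] [-10.1   -0.25  11.39] [-0.0001 -0.0022 -0.     -0.0006 -0.0005  0.0032 -0.0003]
scene -0.022 [-1.2, -0.7, 0.3, 0.9, 0.7, -2.1, -2.5, -2.7, -2.5, -1.9]
scene -0.02 [-1.5, -0.4, 0.1, -0.1, -2.9, -3.3, -3.4, -3.4, -2.4, -2.3]
scene -0.018 [-1.2, -0.7, -1.0, -3.7, -4.0, -4.2, -4.2, -3.4, -3.0, -3.0]
scene [(-66, np.float64(-3.2), np.float64(1.6), np.float64(1.5)), (-62, np.float64(-20.7), np.float64(1.6), np.float64(1.6)), (-58, np.float64(-26.7), np.float64(1.7), np.float64(1.6)), (-54, np.float64(-30.0), np.float64(1.6), np.float64(1.7)), (-50, np.float64(-14.5), np.float64(1.6), np.float64(1.5)), (-46, np.float64(-2.0), np.float64(1.6), np.float64(1.2)), (45, np.float64(-30.0), np.float64(1.0), np.float64(1.0)), (50, np.float64(-30.0), np.float64(1.0), np.float64(1.0)), (55, np.float64(-22.5), np.float64(1.1), np.float64(1.0)), (60, np.float64(2.3), np.float64(1.2), np.float64(0.9)), (64, np.float64(-30.0), np.float64(1.4), np.float64(0.9))]
scene base_mark along 0.0063 lat -0.0067 0.55
scene cover_mark along -0.0076 lat 0.0115 0.59
scene beam_edge along -0.0068 lat 0.0076 0.93
top 0 [0.0]
top 0.01 [0.0]
top [(-66, np.float64(-27.7), np.float64(0.9), np.float64(0.9)), (-62, np.float64(-30.0), np.float64(0.9), np.float64(0.9)), (-58, np.float64(-30.0), np.float64(0.9), np.float64(0.9)), (-54, np.float64(-29.2), np.float64(0.9), np.float64(0.9)), (-50, np.float64(-29.8), np.float64(0.9), np.float64(0.9)), (-46, np.float64(-29.5), np.float64(0.9), np.float64(0.9)), (45, np.float64(-29.2), np.float64(0.9), np.float64(0.9)), (50, np.float64(-30.0), np.float64(0.9), np.float64(0.9)), (55, np.float64(-30.0), np.float64(0.9), np.float64(0.9)), (60, np.float64(-26.7), np.float64(0.9), np.float64(0.9)), (64, np.float64(-20.2), np.float64(1.3), np.float64(0.9))]
```

```bash
python3 -c "
from station import hand_in; print(hand_in())"
```

```text
the job is handed in; nothing more can be done
None
```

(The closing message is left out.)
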